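Count to the third gap and push the tea carton in

TASK

With the tip of the closed fingers, count along the rail at the back of the tea rack, starting from the end with the tall post: touch the top of the rail behind the first, the second and the third gap in turn, counting full and empty gaps alike, and touch it no further along. Then push the loose tea carton that stands in front of the rack across the counter into that third gap, short end first, right up to the back wall. Do not pick it up or tip it, leave everything else where it stands, and finish clear of everything.

Things in the scene. Friction and masses are not known exactly. Their poses are not given: they have to be found in the camera images.
- rack: fixed plywood rack, open to the robot, no floor or roof. Origin on the counter; x runs from front to back, y to the left, z up. Six gaps 56 mm clear, centres y = -155, -93, -31, 31, 93, 155 mm, between dividers 6 mm thick, 45 mm high, x = -41 (rounded noses) to 38 mm. Back wall from x = 38 to 50 mm carries a rail 18 mm wide (x = 35 to 53 mm), level top 75 mm above the counter
- tall_post: fixed wooden post, 18 mm thick, with a 28 mm ball on top, 130 mm tall; beside either end of the rack, near the front (rack x = -25 mm, y = +201 or -201 mm). Counting starts at this end. Origin on its axis at the counter
- short_post: fixed plain wooden stub 36 mm tall, 18 mm thick, at the same place at the other end of the rack. Origin on its axis at the counter
- carton: the loose carton standing on the open counter in front of the rack, to be pushed: closed cardboard tea carton, 70 mm along its x, 42 mm along its y, 60 mm high, about 0.1 kg; origin at the centre of its underside. Slides under a push of about 1 N. Home in a gap, its origin lies at rack x = 3 mm
- carton_a: bystander standing in one of the gaps: closed cardboard tea carton, 70 mm along its x, 42 mm along its y, 60 mm high, about 0.1 kg; origin at the centre of its underside. 
- carton_b: bystander standing in another gap: closed cardboard tea carton, 70 mm along its x, 42 mm along its y, 60 mm high, about 0.1 kg; origin at the centre of its underside. 
- tin: bystander, small round tin standing in another gap, 44 mm across, 58 mm high; origin at the centre of its underside
- mug: bystander, white mug, 74 mm across, 85 mm high, handle towards its own +y, on the robot's right; origin at the centre of its underside
- milk: bystander, milk carton 70 x 70 mm, 190 mm high, on the robot's left; origin at the centre of its underside
- sugar_jar: bystander, glass jar with steel cap, 70 mm across, 85 mm high, on the right; origin at the centre of its underside
- spoon: bystander, steel spoon 160 mm long lying on the counter on the left, along its own x; origin at the middle of its underside
- rail_a: the 62 mm long piece of the rail behind the gap at rack y = -155 mm; fixed and rigid, meeting its neighbours flush; origin at the middle of its top face, 75 mm above the counter, axes as the rack's
- rail_b: the 62 mm long piece of the rail behind the gap at rack y = -93 mm; fixed and rigid, meeting its neighbours flush; origin at the middle of its top face, 75 mm above the counter, axes as the rack's
- rail_c: the 62 mm long piece of the rail behind the gap at rack y = -31 mm; fixed and rigid, meeting its neighbours flush; origin at the middle of its top face, 75 mm above the counter, axes as the rack's
- rail_d: the 62 mm long piece of the rail behind the gap at rack y = 31 mm; fixed and rigid, meeting its neighbours flush; origin at the middle of its top face, 75 mm above the counter, axes as the rack's
- rail_e: the 62 mm long piece of the rail behind the gap at rack y = 93 mm; fixed and rigid, meeting its neighbours flush; origin at the middle of its top face, 75 mm above the counter, axes as the rack's
- rail_f: the 62 mm long piece of the rail behind the gap at rack y = 155 mm; fixed and rigid, meeting its neighbours flush; origin at the middle of its top face, 75 mm above the counter, axes as the rack's
Things that resemble listed ones, but are neither listed nor needed, are in the scene too. What is shaped like the carton but black or green is not meant.

How it is judged:
By the outcome, as a careful person would: the job done as asked, in the order asked, and still so for the second after the job is handed in, with the robot touching nothing.
It also fails if it takes over 67 s, if anything falls off the work surface, if the arm or the gripper's body presses on something with over 40 N, if the wrist force passes 120 N, or if a joint passes its speed limit or range.

ROBOT

A 6-joint arm with a two-finger parallel gripper is mounted at the origin on the work surface. World frame = base frame: x ahead of the robot, y to its left, z up, the work surface at z = 0. Lengths are in m, angles in rad, forces in N, time in s.
With the tool pointing down it reaches from about 0.35 to 0.775 m from the base axis. Payload 5.5 kg.
Tool frame: the origin (TCP) lies midway between the tips of the shut fingers; the grasp point (between the pads) lies 19 mm behind it (grasp_offset is the distance from the TCP to the grasp point, in m); z points along the fingers, y is the direction in which the jaws open and shut (so a half turn about z gives the same grasp; the last joint's range is limited). The gripper opens to 85 mm and grips with 20 to 120 N. Pads are 22 mm wide; open, the fingers measure 114 mm over their backs; the gripper's body (76 mm by 85 mm) begins 54 mm behind the grasp point. The pads swing forward as they close: fully open they stand 13 mm farther back than shut.
Start: joints at [-1.315, 0.313, 0.046, 1.304, 0, 1.431], TCP at [0.222, -0.531, 0.231] pointing down, gripper open.
Joint ranges: [-2.76, 2.76], [-0.86, 1.69], [-1.03, 1.26], [-2.2, 2.34], [-1.47, 1.5], [-3.14, 3.14]. Speed limits (rad/s): [2.57, 2.57, 3.14, 3.14, 3.14, 3.14].

INTERFACE

Orientations are given as a rotation vector (axis times angle).
In Python, from rig import * gives the robot as it stands.
- The arm moves only by the tool arm_command, never from a script. Its argument "moves" is a list of rows, each a list of 3 entries, a list of its own where there are three numbers: the shift along the world's x, y, z in mm, then the turn about the world's z in degrees, then the opening, from 0 (shut) to 1 (fully open). In form: [[[tx, ty, tz], twist, fingers], ...]. A call has exactly 10 rows; each row is the pose to reach, as a shift and turn from the pose commanded when the call began; what a row does not reach only later rows make up. A row lasts 1/12 s, in which the tool goes at most 41.7 mm and 7.16 degrees, less where a joint would pass 70% of its speed; a pose out of reach is approached as far as the arm can. A call with a gripper value outside its range is refused whole. The fingers move at their own pace and stop on an object; the grip force is fixed at half the most. Time passes only in rows, so rows that repeat a pose let the fingers close, or fill a call up. It gives the time, the measured TCP pose, the force and the opening at its end, in the units of the state.
- get_obs(): the state, without advancing time (a new reading comes with each control period).
- snapshot(name): name is "scene" or "top" or "wrist"; returns the picture (420x560x3 uint8, blue, green, red); there is no depth.
- camera_info(name): a dict with "fov_y" (degrees; the focal length in pixels is half the picture's height over the tangent of half this angle, whatever the lens; pixels are square), "cx", "cy" (the principal point, pixels), "camera_from_world" (4x4, takes a point from world to camera coordinates). Camera axes: x right, y down, z forward; pixel columns grow to the right and rows downward; lengths in m; the calibration is good to about 2 mm. A picture is of the moment at which its call begins: read the wrist's pose just before it. camera_info takes no time and is no camera call; for the wrist camera it gives the pose at the moment of the call.
- close_job(): hands the job in, once; it reports no verdict.
The state is a dict: "t": time; "joint_positions": joint angles; "qd": joint speeds; "effort": joint torques, N m; "eef_pos": TCP position; "ee_rot": TCP orientation; "ft_force": force on the tool from outside, world axes, zero at the start; "wrist_torque": the same for the moment, N m; "grip_width": finger opening in m.
Only numpy, scipy, OpenCV 4.12 (cv2) and the standard library are available. Lean on these libraries where they do the work, as an engineer would, in place of code of your own. Each camera call takes 0.05 s, during which the arm holds its last target. There are 200 camera calls.

## Working session

There is one attempt and no reset: what is moved stays moved. The work goes in short steps, Python scripts to look and compute and a tool call to move; the robot and the scene stay as the last step left them, time stands still between calls to the robot, and variables do not carry over. Pictures are saved under pics/ and viewed, about 8 in all and at most 12, crops included, and the job is handed in when it is done.

Besides the shell and the picture viewer there is one more tool, called as name(argument=value, ...) on one line, values as JSON. arm_command: Moves the arm, as the interface text tells. Its arguments: {"type":"object","properties":{"moves":{"type":"array","items":{"type":"array"}}},"required":["moves"]}

```bash
mkdir -p pics
python3 - <<'E'
from rig import *
import cv2,numpy as np
for n in ("scene","top"):
    im=snapshot(n); cv2.imwrite(f"pics/{n}0.png",im)
    c=camera_info(n); print(n,c)
o=get_obs(); print({k:np.round(v,3) for k,v in o.items()})
a=cv2.imread("pics/scene0.png");b=cv2.imread("pics/top0.png")
E
```

```text
scene {'fov_y': 45.487837222904545, 'cx': 276.6092144748053, 'cy': 209.86356413151051, 'camera_from_world': array([[ 0.57493994,  0.81819199,  0.00243435, -0.31674776],
       [ 0.59749279, -0.41781923, -0.68441906, -0.27519771],
       [-0.55896908,  0.39495436, -0.72908479,  1.69657176],
       [ 0.        ,  0.        ,  0.        ,  1.        ]])}
top {'fov_y': 54.628055941152134, 'cx': 287.3654623049919, 'cy': 220.49096096921846, 'camera_from_world': array([[-2.42559046e-02, -9.99698686e-01,  3.76684362e-03,
         4.85068994e-04],
       [-9.74312387e-01,  2.27957582e-02, -2.24044026e-01,
         5.40012576e-01],
       [ 2.23890650e-01, -9.10447291e-03, -9.74571745e-01,
         9.83559573e-01],
       [ 0.00000000e+00,  0.00000000e+00,  0.00000000e+00,
         1.00000000e+00]])}
{'t': np.float64(0.1), 'joint_positions': array([-1.315,  0.314,  0.045,  1.304, -0.   ,  1.431]), 'qd': array([ 0.   , -0.002,  0.003,  0.   , -0.001, -0.001]), 'effort': array([ 3.0000e-03, -4.8172e+01,  2.9925e+01,  1.3000e-02, -0.0000e+00,
       -0.0000e+00]), 'eef_pos': array([ 0.222, -0.53 ,  0.23 ]), 'ee_rot': array([-3.079, -0.617,  0.   ]), 'ft_force': array([0.274, 0.097, 0.567]), 'wrist_torque': array([ 0.022,  0.001, -0.043]), 'grip_width': np.float64(0.086)}
```

View pics/scene0.png

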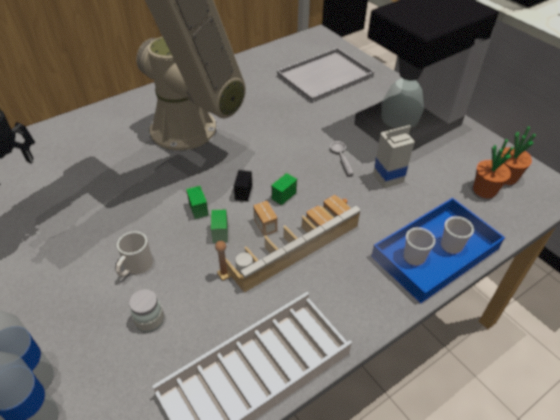

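View pics/top0.png

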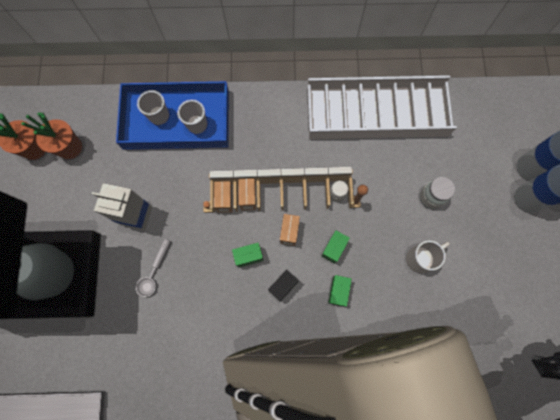

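The scene picture shows the ball-topped post at (222,260) and the tin beside it. In the top picture the tall post is at (362,190), on the robot's right, so gap 1 holds the tin (340,188). Gap 2 is at about (316,192) and is empty, and gap 3 is at about (293,192) and is also empty. The candidates for the loose carton are the orange one at (290,229), the greens at (247,255), (335,247) and (341,291), and the black at (284,285). Only the orange one fits. I'll confirm it in a crop.

Run:
```python
import cv2
a=cv2.imread("pics/top0.png")
cv2.imwrite("pics/crop1.png",cv2.resize(a[160:270,200:380],None,fx=4.4,fy=4.4,interpolation=cv2.INTER_CUBIC))
```

```text
(no output)
```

View pics/crop1.png

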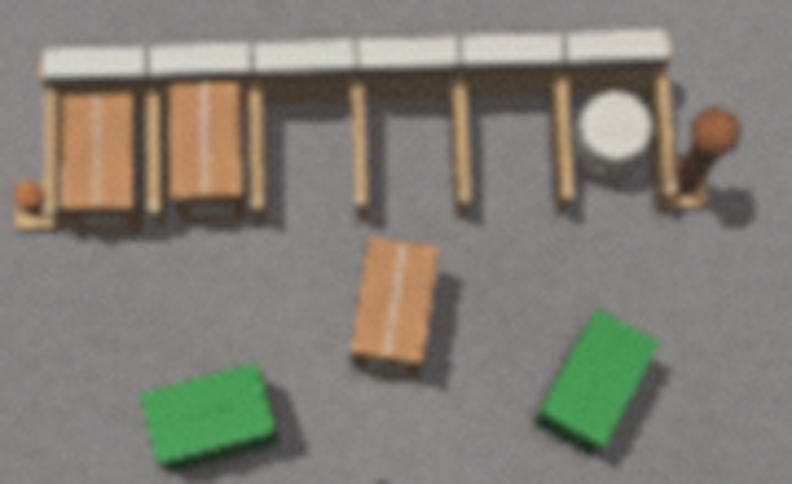

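The crop confirms it: the orange carton has its top corners at (371,237), (438,246), (420,362) and (352,353) and stands in front of gap 3. The rail seams and divider noses are clear enough to fit the rack pose.

```bash
cat > h.py <<'E'
from rig import *
import numpy as np, cv2
from scipy.optimize import least_squares
def K(n):
    c=camera_info(n); f=210/np.tan(np.radians(c['fov_y']/2)); return c['camera_from_world'],f,c['cx'],c['cy']
def proj(P,n):
    T,f,cx,cy=K(n); q=np.asarray(P)@T[:3,:3].T+T[:3,3]; return np.c_[cx+f*q[:,0]/q[:,2],cy+f*q[:,1]/q[:,2]]
def unproj(uv,z,n):
    T,f,cx,cy=K(n); uv=np.asarray(uv,float); R=T[:3,:3]; o=-R.T@T[:3,3]
    d=np.c_[(uv[:,0]-cx)/f,(uv[:,1]-cy)/f,np.ones(len(uv))]@R
    return o+d*((z-o[2])/d[:,2])[:,None]
def place(p,L): # p=x,y,yaw
    c,s=np.cos(p[2]),np.sin(p[2]); L=np.asarray(L,float)
    return np.c_[p[0]+c*L[:,0]-s*L[:,1],p[1]+s*L[:,0]+c*L[:,1],L[:,2]]
def fit(L,uv,n,p0):
    r=least_squares(lambda p:(proj(place(p,L),n)-uv).ravel(),p0); return r.x,np.abs(r.fun).reshape(-1,2).max(0)
E
python3 - <<'E'
from h import *
cr=lambda a:np.array([200,160])+(np.array(a)+.5)/4.4-.5
ys=[.186,.124,.062,0,-.062,-.124,-.186]
L=[(.044,y,.075) for y in ys]+[(-.041,y,.045) for y in ys[1:6]]
uv=cr([(43,62),(148,60),(252,57),(357,53),(460,50),(564,47),(668,44),(155,214),(257,213),(361,214),(463,213),(566,211)])
r,e=fit(L,uv,"top",[.6,0,0]); print("rack",r,e)
Lc=[(.035,.021,.06),(.035,-.021,.06),(-.035,-.021,.06),(-.035,.021,.06)]
c,e=fit(Lc,cr([(371,237),(438,246),(420,362),(352,353)]),"top",[.45,0,0]); print("carton",c,e)
cs=np.cos(r[2]),np.sin(r[2]);d=c[:2]-r[:2]
print("carton in rack",cs[0]*d[0]+cs[1]*d[1],-cs[1]*d[0]+cs[0]*d[1],np.degrees(c[2]-r[2]))
print("rails",place(r,[(.044,-.155,.075),(.044,-.093,.075),(.044,-.031,.075)]))
print("post",place(r,[(-.025,-.201,.13)]))
print(unproj(cr([(715,130)]),.116,"top"))
print("scene",proj(place(r,[(.044,.186,.075),(.044,-.186,.075),(-.025,-.201,.116)]),"scene"),proj(place(c,[(0,0,.06)]),"scene"))
g=unproj([(247,255),(335,247),(341,291),(284,285),(430,255)],.06,"top");print("others",g)
E
```

```text
rack [0.6214626  0.00211688 0.00199122] [0.53289538 1.75072859]
carton [ 0.52140376 -0.01728994 -0.17499756] [0.50173253 0.2327197 ]
carton in rack -0.10009728590256435 -0.01920754526814757 -10.140710057427375
rails [[ 0.66577115 -0.1527952   0.075     ]
 [ 0.6656477  -0.09079532  0.075     ]
 [ 0.66552424 -0.02879544  0.075     ]]
post [[ 0.59686288 -0.1989325   0.13      ]]
[[ 0.60257905 -0.19891006  0.116     ]]
scene [[358.51004092 206.96598758]
 [241.40408134 271.83457439]
 [219.79708905 245.41498416]] [[265.15495881 210.7867171 ]]
others [[ 4.53249228e-01  9.15688334e-02  6.00000000e-02]
 [ 4.68380426e-01 -1.31485073e-01  6.00000000e-02]
 [ 3.58024677e-01 -1.40778552e-01  6.00000000e-02]
 [ 3.76109907e-01 -5.82963567e-05  6.00000000e-02]
 [ 4.42284570e-01 -3.70546887e-01  6.00000000e-02]]
```

Run:
```python
from h import *
cr=lambda a:np.array([200,160])+(np.array(a)+.5)/4.4-.5
np.set_printoptions(precision=4,suppress=True)
R=[(43,62),(148,60),(252,57),(357,53),(460,50),(564,47),(668,44)]
print("rail mid",unproj(cr(R),.075,"top"))
print("rail front/back",unproj(cr([(357,67),(357,39)]),.075,"top"))
print("noses",unproj(cr([(155,214),(257,213),(361,214),(463,213),(566,211)]),.045,"top"))
print("ball,stub",unproj(cr([(715,130)]),.116,"top"),unproj(cr([(28,195)]),.036,"top"))
```

```text
rail mid [[ 0.6663  0.1875  0.075 ]
 [ 0.6662  0.1255  0.075 ]
 [ 0.6666  0.064   0.075 ]
 [ 0.6677  0.0018  0.075 ]
 [ 0.6682 -0.0593  0.075 ]
 [ 0.6686 -0.121   0.075 ]
 [ 0.6691 -0.1828  0.075 ]]
rail front/back [[0.659  0.002  0.075 ]
 [0.6765 0.0016 0.075 ]]
noses [[ 0.5798  0.1246  0.045 ]
 [ 0.579   0.0638  0.045 ]
 [ 0.577   0.0017  0.045 ]
 [ 0.5762 -0.0593  0.045 ]
 [ 0.576  -0.1209  0.045 ]]
ball,stub [[ 0.6026 -0.1989  0.116 ]] [[0.5958 0.2024 0.036 ]]
```

arm_command(moves=[[[25, 25, 0], -3, 0], [[50, 45, 0], -6, 0], [[75, 70, 0], -9, 0], [[100, 90, 0], -12, 0], [[125, 110, 0], -15, 0], [[150, 130, 0], -18, 0], [[175, 150, 0], -20, 0], [[200, 170, 0], -22.6, 0], [[225, 190, 0], -22.6, 0], [[250, 210, 0], -22.6, 0]])

```text
t: 0.93
eef_pos: [0.4725, -0.3192, 0.2309]
ee_rot: [-3.141, -0.002, 0.001]
ft_force: [0.9, -0.1, 0.4]
grip_width: 0.0
```

arm_command(moves=[[[25, 21, 0], 0, 0], [[50, 42, 0], 0, 0], [[75, 63, 0], 0, 0], [[100, 84, 0], 0, 0], [[125, 105, 0], 0, 0], [[150, 126, -20], 0, 0], [[175, 147, -50], 0, 0], [[196, 166, -85], 0, 0], [[196, 166, -115], 0, 0], [[196, 166, -130], 0, 0]])

```text
t: 1.77
eef_pos: [0.6663, -0.1515, 0.0951]
ee_rot: [-3.139, -0.007, 0.011]
ft_force: [-1.7, 0.1, -1.1]
grip_width: 0.0001
```

Run:
```python
from h import *
im=snapshot("scene"); cv2.imwrite("pics/s1.png",im)
im=snapshot("wrist"); cv2.imwrite("pics/w1.png",im)
w=camera_info("wrist"); print(w)
print(get_obs()['eef_pos'],get_obs()['ft_force'])
s=cv2.imread("pics/s1.png")[180:300,190:380]
cv2.imwrite("pics/s1c.png",np.hstack([cv2.resize(s,(400,253)),cv2.resize(im,(380,285))[:253]]))
```

```text
{'fov_y': 62.01080024909732, 'cx': 278.2719068689596, 'cy': 212.63300001493062, 'camera_from_world': array([[ 0.0019206 , -0.99999207, -0.00348782, -0.15413777],
       [-0.96313042, -0.00278811,  0.26902049,  0.63981767],
       [-0.26902808,  0.00284255, -0.96312814,  0.42601568],
       [ 0.        ,  0.        ,  0.        ,  1.        ]])}
[ 0.66474663 -0.152734    0.09597158] [-0.9063121  -0.18551089  0.52474456]
```

View pics/s1c.png

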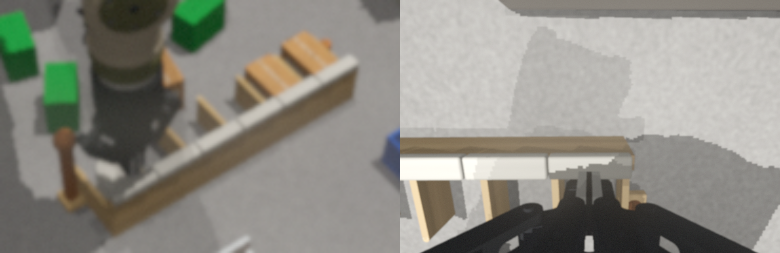

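The wrist view shows the shut fingertips at the middle of the end rail piece (seam to end at 548–632, fingers at 590), and the ball post is clear of the gripper. I'll descend to touch.

arm_command(moves=[[[2, 0, -6], 0, 0], [[3, 0, -12], 0, 0], [[3, 0, -15], 0, 0], [[3, 0, -17], 0, 0], [[3, 0, -18], 0, 0], [[3, 0, -19], 0, 0], [[3, 0, -20], 0, 0], [[3, 0, -21], 0, 0], [[3, 0, -21], 0, 0], [[3, 0, -21], 0, 0]])

```text
t: 2.7
eef_pos: [0.6707, -0.1546, 0.0804]
ee_rot: [3.142, 0.002, 0.0]
ft_force: [0.0, -1.0, -0.5]
grip_width: -0.0
```

arm_command(moves=[[[0, 0, -2], 0, 0], [[0, 0, -3], 0, 0], [[0, 0, -4], 0, 0], [[0, 0, -4.5], 0, 0], [[0, 0, -5], 0, 0], [[0, 0, -5.5], 0, 0], [[0, 0, -6], 0, 0], [[0, 0, -6], 0, 0], [[0, 0, -6], 0, 0], [[0, 0, -6], 0, 0]])

```text
t: 3.53
eef_pos: [0.6706, -0.1545, 0.0751]
ee_rot: [3.141, 0.002, 0.001]
ft_force: [-2.5, 0.5, 5.7]
grip_width: -0.0003
```

First touch confirmed (5.7 N upward at z = 75 mm). On to the second piece.

arm_command(moves=[[[0, 0, 12], 0, 0], [[0, 0, 25], 0, 0], [[-1, 20, 25], 0, 0], [[-2, 41, 25], 0, 0], [[-2, 62, 25], 0, 0], [[-2, 62, 18], 0, 0], [[-2, 62, 8], 0, 0], [[-2, 62, 3], 0, 0], [[-2, 62, 1], 0, 0], [[-2, 62, 0], 0, 0]])

```text
t: 4.37
eef_pos: [0.6682, -0.0929, 0.0751]
ee_rot: [-3.141, -0.001, 0.001]
ft_force: [-5.2, 3.8, 15.1]
grip_width: -0.0001
```

arm_command(moves=[[[0, 0, 0], 0, 0], [[0, 0, -0.3], 0, 0], [[0, 0, -0.6], 0, 0], [[0, 0, -0.6], 0, 0], [[0, 0, -0.6], 0, 0], [[0, 0, -0.6], 0, 0], [[0, 0, -0.6], 0, 0], [[0, 0, -0.6], 0, 0], [[0, 0, -0.6], 0, 0], [[0, 0, -0.6], 0, 0]])

```text
t: 5.2
eef_pos: [0.6682, -0.0929, 0.0751]
ee_rot: [-3.14, -0.001, 0.0]
ft_force: [-3.9, 3.1, 9.8]
grip_width: -0.0
```

Second touch confirmed (10–15 N). Now the third.

arm_command(moves=[[[0, 0, 12], 0, 0], [[0, 0, 25], 0, 0], [[0, 20, 25], 0, 0], [[0, 41, 25], 0, 0], [[0, 62, 25], 0, 0], [[0, 62, 18], 0, 0], [[0, 62, 8], 0, 0], [[0, 62, 3], 0, 0], [[0, 62, 1.5], 0, 0], [[0, 62, 0.5], 0, 0]])

```text
t: 6.03
eef_pos: [0.6683, -0.0315, 0.075]
ee_rot: [-3.141, -0.0, 0.001]
ft_force: [-6.1, 2.6, 15.8]
grip_width: 0.0001
```

arm_command(moves=[[[0, 0, 0], 0, 0], [[0, 0, -0.3], 0, 0], [[0, 0, -0.5], 0, 0], [[0, 0, -0.5], 0, 0], [[0, 0, -0.5], 0, 0], [[0, 0, -0.5], 0, 0], [[0, 0, -0.5], 0, 0], [[0, 0, -0.5], 0, 0], [[0, 0, -0.5], 0, 0], [[0, 0, -0.5], 0, 0]])

```text
t: 6.87
eef_pos: [0.6683, -0.0315, 0.0751]
ee_rot: [-3.141, 0.0, 0.0]
ft_force: [-4.2, 2.5, 11.9]
grip_width: -0.0005
```

Third touch confirmed (12–16 N). Lifting and moving to the carton's left side (TCP target about x = 525, y = 35 mm).

arm_command(moves=[[[0, 0, 20], 0, 0], [[0, 0, 50], 0, 0], [[-10, 5, 70], 0, 0], [[-40, 20, 70], 0, 0], [[-70, 35, 70], 0, 0], [[-105, 50, 70], 0, 0], [[-143, 67, 70], 0, 0], [[-143, 67, 70], 0, 0], [[-143, 67, 50], 0, 0], [[-143, 67, 35], 0, 0]])

```text
t: 7.7
eef_pos: [0.5255, 0.0355, 0.1084]
ee_rot: [3.141, 0.001, 0.002]
ft_force: [0.1, 0.3, 0.2]
grip_width: 0.0
```

Run:
```python
from h import *
im=snapshot("wrist"); cv2.imwrite("pics/w2.png",im)
print(get_obs()['eef_pos'],get_obs()['ft_force'])
c,e=[0.5214,-.0173,-.175],0
Lc=[(.035,.021,.06),(.035,-.021,.06),(-.035,-.021,.06),(-.035,.021,.06)]
print(proj(place(c,Lc),"wrist"), proj([get_obs()['eef_pos']],"wrist"))
```

```text
[0.52368937 0.03553326 0.10512566] [-1.77128147  0.39364424 -1.59997708]
[[348.29811271 174.20925864]
 [423.561768   187.50878704]
 [390.50316449 301.13527843]
 [321.5751966  290.06228532]] [[277.15051311 271.0484702 ]]
```

View pics/w2.png

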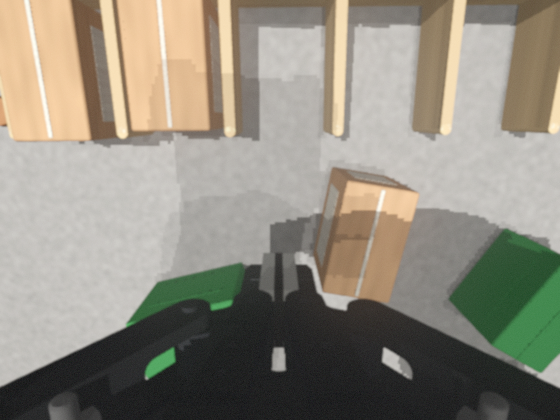

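The wrist view matches the prediction within a few pixels. The carton's top corners are at about (343,178), (415,188), (388,302) and (322,292), and the noses of the third gap are at (338,130) and (446,130). The shut fingers are clear on its left, so I'll descend there and nudge the rear of its left side to the right.

Run:
```python
from h import *
print(unproj([(230,131),(338,131),(446,131),(553,128)],.045,"wrist"))
Lc=[(.035,-.021,.06),(-.035,-.021,.06),(-.035,.021,.06)]
print(fit(Lc,np.array([(415,188),(388,302),(322,293)],float),"wrist",[.52,-.02,-.17]))
```

```text
[[ 0.58168595  0.06223228  0.045     ]
 [ 0.58164865  0.00135389  0.045     ]
 [ 0.58161136 -0.0595131   0.045     ]
 [ 0.58321853 -0.11946464  0.045     ]]
(array([ 0.52013112, -0.0146959 , -0.123224  ]), array([2.20817017, 1.05370142]))
```

arm_command(moves=[[[1, 0, -15], 0, 0], [[1, 0, -30], 0, 0], [[1, 0, -45], 0, 0], [[1, 0, -60], 0, 0], [[1, 0, -72], 0, 0], [[1, 0, -80], 0, 0], [[1, -3, -82], 0, 0], [[1, -6, -82], 0, 0], [[1, -9, -82], 0, 0], [[1, -9, -82], 0, 0]])

```text
t: 8.58
eef_pos: [0.5275, 0.0265, 0.0275]
ee_rot: [3.141, 0.001, 0.002]
ft_force: [0.4, 0.2, -0.7]
grip_width: 0.0003
```

arm_command(moves=[[[-1, -3, -2], 0, 0], [[-2, -5, -2], 0, 0], [[-2, -7, -2], 0, 0], [[-2, -9, -2], 0, 0], [[-2, -11, -2], 0, 0], [[-2, -13, -2], 0, 0], [[-2, -15, -2], 0, 0], [[-2, -17, -2], 0, 0], [[-2, -18, -2], 0, 0], [[-2, -18, -2], 0, 0]])

```text
t: 9.42
eef_pos: [0.5248, 0.0092, 0.0247]
ee_rot: [3.141, 0.002, 0.0]
ft_force: [-0.1, -0.1, -0.2]
grip_width: -0.0001
```

Run:
```python
from h import *
im=snapshot("wrist"); cv2.imwrite("pics/w3.png",im); print(get_obs()['eef_pos'],get_obs()['ft_force'])
```

```text
[0.52475191 0.00924379 0.02471313] [-0.24436156  0.04313079 -0.24718804]
```

View pics/w3.png

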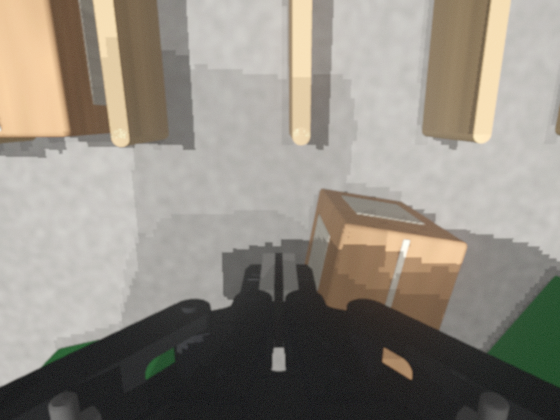

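Run:
```python
from h import *
L=[(.035,.021,0),(.035,-.021,0),(.035,-.021,.06),(.035,.021,.06)]
uv=np.array([(320,190),(402,203),(465,245),(345,237)],float)
c,e=fit(L,uv,"wrist",[.52,-.02,-.1]);print(c,e)
print(place(c,[(-.035,.021,0),(.035,.021,0)]), proj(place([.5214,-.0173,-.175],L),"wrist"))
print(unproj([(301,135),(483,137)],.045,"wrist"))
```

```text
[ 0.51709871 -0.02858042 -0.10418611] [4.38238801 4.29211619]
[[ 0.48447245 -0.00405437  0.        ]
 [ 0.55409288 -0.01133421  0.        ]] [[302.0039164  183.29933669]
 [386.23317996 198.0974662 ]
 [441.49872217 238.91544947]
 [314.33094905 217.10549043]]
[[ 0.58437864  0.00102234  0.045     ]
 [ 0.58374387 -0.06116046  0.045     ]]
```

The carton has moved about 11 mm right and is now centred near y = -0.029 m with a few degrees of yaw. Next I go behind it with slightly parted fingers, which give a wide flat edge, and push forward.

arm_command(moves=[[[0, 5, 0], 0, 0], [[0, 5, 20], 0, 0], [[0, 5, 55], 0, 0.12], [[0, 5, 80], 0, 0.12], [[-35, -15, 80], 0, 0.12], [[-70, -37, 80], 0, 0.12], [[-72, -38, 80], 0, 0.12], [[-72, -38, 60], 0, 0.12], [[-72, -38, 35], 0, 0.12], [[-72, -38, 10], 0, 0.12]])

```text
t: 10.3
eef_pos: [0.4533, -0.0288, 0.0348]
ee_rot: [3.141, 0.001, 0.004]
ft_force: [0.3, 0.1, 0.4]
grip_width: 0.0101
```

arm_command(moves=[[[0, 0, -5], 0, 0.12], [[0, 0, -9], 0, 0.12], [[3, 0, -9], 0, 0.12], [[6, 0, -9], 0, 0.12], [[9, 0, -9], 0, 0.12], [[12, 0, -9], 0, 0.12], [[15, 0, -9], 0, 0.12], [[18, 0, -9], 0, 0.12], [[21, 0, -9], 0, 0.12], [[24, 0, -9], 0, 0.12]])

```text
t: 11.13
eef_pos: [0.4767, -0.0286, 0.0258]
ee_rot: [3.141, 0.002, -0.001]
ft_force: [-0.4, -0.4, 1.4]
grip_width: 0.0103
```

arm_command(moves=[[[2, 0, 0], 0, 0.12], [[4, 0, 0], 0, 0.12], [[6, 0, 0], 0, 0.12], [[8, 0, 0], 0, 0.12], [[10, 0, 0], 0, 0.12], [[12, 0, 0], 0, 0.12], [[14, 0, 0], 0, 0.12], [[16, 0, 0], 0, 0.12], [[18, 0, 0], 0, 0.12], [[20, 0, 0], 0, 0.12]])

```text
t: 11.97
eef_pos: [0.4969, -0.0285, 0.0257]
ee_rot: [-3.142, -0.002, 0.0]
ft_force: [0.3, -0.0, 0.3]
grip_width: 0.0101
```

Run:
```python
from h import *
im=snapshot("wrist"); cv2.imwrite("pics/w4.png",im); print(get_obs()['eef_pos'],get_obs()['ft_force'])
```

```text
[ 0.49737661 -0.02862719  0.02577225] [ 0.62532654 -0.25559541 -1.21701172]
```

View pics/w4.png

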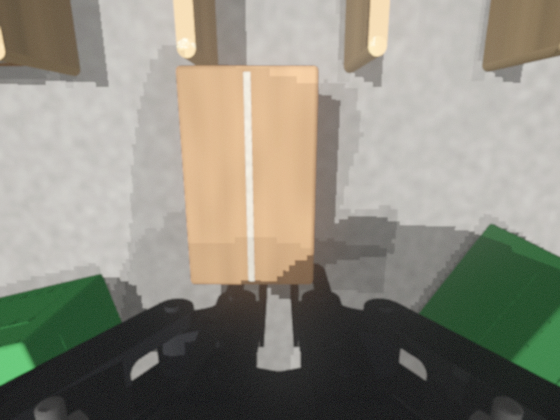

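The carton is now square to the gap, with top corners at (178,67), (318,67), (314,284) and (190,285). It sits a little left of the middle between the noses at (187,46) and (377,46).

Run:
```python
from h import *
L=[(.035,.021,.06),(.035,-.021,.06),(-.035,-.021,.06),(-.035,.021,.06)]
c,e=fit(L,np.array([(178,67),(318,67),(314,284),(190,285)],float),"wrist",[.54,-.02,0]);print(c,e)
print(unproj([(187,47),(377,47)],.045,"wrist"),get_obs()['eef_pos'])
```

```text
[ 5.42165370e-01 -2.02750039e-02 -5.16473518e-04] [3.17506693 3.00202892]
[[ 5.84741316e-01  4.85609360e-04  4.50000000e-02]
 [ 5.84785182e-01 -6.09793292e-02  4.50000000e-02]] [ 0.49737661 -0.02862719  0.02577225]
```

It needs about 9.5 mm to the right. I'll nudge it from the left again, this time at its centre so that it doesn't turn.

arm_command(moves=[[[-10, 0, 0], 0, 0.12], [[-10, 0, 20], 0, 0.12], [[-10, 0, 60], 0, 0], [[-5, 15, 80], 0, 0], [[20, 40, 80], 0, 0], [[44, 62, 80], 0, 0], [[44, 62, 80], 0, 0], [[44, 62, 60], 0, 0], [[44, 62, 35], 0, 0], [[44, 62, 15], 0, 0]])

```text
t: 12.85
eef_pos: [0.5395, 0.0335, 0.0396]
ee_rot: [3.141, 0.003, -0.001]
ft_force: [0.1, 0.5, 0.3]
grip_width: -0.0003
```

arm_command(moves=[[[0, 0, -8], 0, 0], [[0, -4, -16], 0, 0], [[0, -9, -16], 0, 0], [[0, -13, -16], 0, 0], [[0, -16, -16], 0, 0], [[0, -19, -16], 0, 0], [[0, -22, -16], 0, 0], [[0, -25, -16], 0, 0], [[0, -27.5, -16], 0, 0], [[0, -27.5, -16], 0, 0]])

```text
t: 13.68
eef_pos: [0.541, 0.0054, 0.025]
ee_rot: [3.141, 0.001, 0.001]
ft_force: [-0.8, 0.6, 0.4]
grip_width: -0.0
```

arm_command(moves=[[[0, 6, 0], 0, 0], [[0, 6, 20], 0, 0], [[0, 6, 50], 0, 0.12], [[0, 6, 80], 0, 0.12], [[-30, -15, 80], 0, 0.12], [[-55, -35, 80], 0, 0.12], [[-63, -35, 80], 0, 0.12], [[-63, -35, 60], 0, 0.12], [[-63, -35, 35], 0, 0.12], [[-63, -35, 10], 0, 0.12]])

```text
t: 14.52
eef_pos: [0.4784, -0.029, 0.0347]
ee_rot: [3.141, 0.002, 0.004]
ft_force: [0.0, 0.2, -0.8]
grip_width: 0.0104
```

Run:
```python
from h import *
im=snapshot("wrist"); cv2.imwrite("pics/w5.png",im); print(get_obs()['eef_pos'],get_obs()['ft_force'])
```

```text
[ 0.47474181 -0.02818808  0.02993889] [-0.28066096 -0.16326784 -2.98182105]
```

View pics/w5.png

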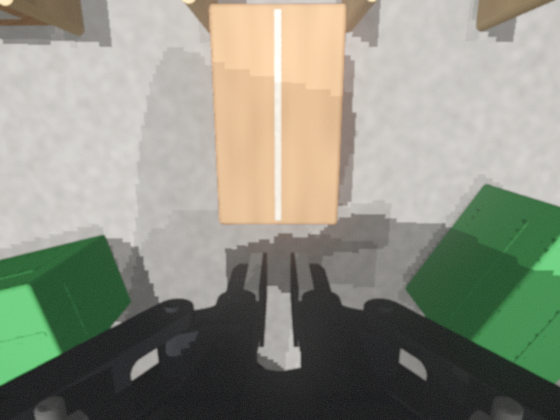

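It is centred now: the carton stripe at column 278 lines up with the finger axis, and the noses at 190 and 372 are centred on 281. I'll push it in.

arm_command(moves=[[[3, -0.5, -5], 0, 0.12], [[8, -0.5, -9], 0, 0.12], [[13, -0.5, -9], 0, 0.12], [[18, -0.5, -9], 0, 0.12], [[22, -0.5, -9], 0, 0.12], [[26, -0.5, -9], 0, 0.12], [[30, -0.5, -9], 0, 0.12], [[34, -0.5, -9], 0, 0.12], [[38, -0.5, -9], 0, 0.12], [[42, -0.5, -9], 0, 0.12]])

```text
t: 15.4
eef_pos: [0.5201, -0.0296, 0.0258]
ee_rot: [3.141, 0.002, 0.0]
ft_force: [-1.6, -0.5, 0.3]
grip_width: 0.0101
```

arm_command(moves=[[[3, 0, 0], 0, 0.12], [[6, 0, 0], 0, 0.12], [[9, 0, 0], 0, 0.12], [[12, 0, 0], 0, 0.12], [[15, 0, 0], 0, 0.12], [[18, 0, 0], 0, 0.12], [[21, 0, 0], 0, 0.12], [[24, 0, 0], 0, 0.12], [[27, 0, 0], 0, 0.12], [[30, 0, 0], 0, 0.12]])

```text
t: 16.23
eef_pos: [0.55, -0.0296, 0.0257]
ee_rot: [3.142, 0.002, 0.0]
ft_force: [-1.4, -0.5, 0.0]
grip_width: 0.0101
```

arm_command(moves=[[[2, 0, 0], 0, 0.12], [[4, 0, 0], 0, 0.12], [[6, 0, 0], 0, 0.12], [[8, 0, 0], 0, 0.12], [[10, 0, 0], 0, 0.12], [[12, 0, 0], 0, 0.12], [[14, 0, 0], 0, 0.12], [[16, 0, 0], 0, 0.12], [[18, 0, 0], 0, 0.12], [[20, 0, 0], 0, 0.12]])

```text
t: 17.07
eef_pos: [0.5699, -0.0296, 0.0257]
ee_rot: [3.142, 0.002, -0.0]
ft_force: [-0.5, 0.3, -0.2]
grip_width: 0.0098
```

Run:
```python
from h import *
im=snapshot("wrist"); cv2.imwrite("pics/w6.png",im); print(get_obs()['eef_pos'],get_obs()['ft_force'])
```

```text
[ 0.57039689 -0.02962784  0.02578988] [-0.57586778  0.29961685  0.14697066]
```

View pics/w6.png

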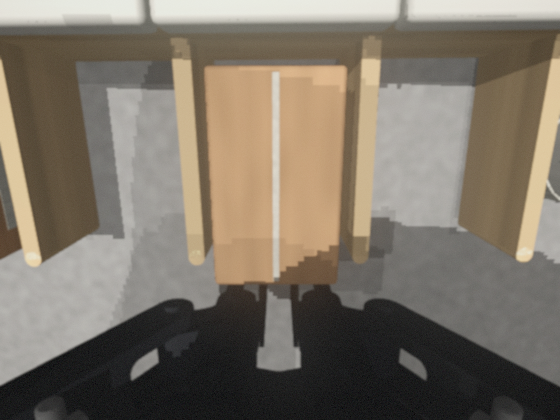

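Run:
```python
from h import *
p=get_obs()['eef_pos']
for h in (0,.01,.02,.03,.04,.05):
  print(h,proj([p+[0,0.02,h],p+[0,-.02,h],p+[0,.03,h]],"wrist").round(0).tolist())
```

```text
0 [[232.0, 271.0], [322.0, 271.0], [209.0, 271.0]]
0.01 [[229.0, 281.0], [325.0, 281.0], [205.0, 281.0]]
0.02 [[225.0, 293.0], [329.0, 293.0], [199.0, 293.0]]
0.03 [[221.0, 306.0], [333.0, 306.0], [193.0, 306.0]]
0.04 [[216.0, 322.0], [337.0, 322.0], [186.0, 322.0]]
0.05 [[211.0, 340.0], [342.0, 340.0], [178.0, 340.0]]
```

arm_command(moves=[[[1, 0, 0], 0, 0.12], [[2, 0, 0], 0, 0.12], [[3, 0, 0], 0, 0.12], [[4, 0, 0], 0, 0.12], [[5, 0, 0], 0, 0.12], [[6, 0, 0], 0, 0.12], [[7, 0, 0], 0, 0.12], [[8, 0, 0], 0, 0.12], [[8, 0, 0], 0, 0.12], [[8, 0, 0], 0, 0.12]])

```text
t: 17.95
eef_pos: [0.578, -0.0296, 0.0258]
ee_rot: [3.141, 0.002, 0.001]
ft_force: [0.6, 0.9, -0.2]
grip_width: 0.01
```

arm_command(moves=[[[0.5, 0, 1], 0, 0.12], [[1, 0, 2], 0, 0.12], [[1.5, 0, 2], 0, 0.12], [[2, 0, 2], 0, 0.12], [[2.5, 0, 2], 0, 0.12], [[3, 0, 2], 0, 0.12], [[3, 0, 2], 0, 0.12], [[3, 0, 2], 0, 0.12], [[3, 0, 2], 0, 0.12], [[3, 0, 2], 0, 0.12]])

```text
t: 18.78
eef_pos: [0.5799, -0.0296, 0.0273]
ee_rot: [3.141, 0.002, -0.003]
ft_force: [-3.8, -1.1, -2.1]
grip_width: 0.0103
```

arm_command(moves=[[[0.5, 0, 0], 0, 0.12], [[1, 0, 0], 0, 0.12], [[1.5, 0, 0], 0, 0.12], [[1.5, 0, 0], 0, 0.12], [[1.5, 0, 0], 0, 0.12], [[1.5, 0, 0], 0, 0.12], [[1.5, 0, 0], 0, 0.12], [[1.5, 0, 0], 0, 0.12], [[1.5, 0, 0], 0, 0.12], [[1.5, 0, 0], 0, 0.12]])

```text
t: 19.62
eef_pos: [0.58, -0.0296, 0.0268]
ee_rot: [3.141, 0.002, -0.007]
ft_force: [-7.6, -1.2, -1.7]
grip_width: 0.01
```

The carton is stopped at the wall: the TCP stalls at x = 0.580 m (about 0.581 expected) while the force rises to 7.6 N. I'll back off straight, lift clear and check.

arm_command(moves=[[[-3, 0, 0], 0, 0.12], [[-8, 0, 0], 0, 0.12], [[-16, 0, 0], 0, 0.12], [[-25, 0, 0], 0, 0.12], [[-30, 0, 5], 0, 0.12], [[-30, 0, 30], 0, 0.12], [[-30, 0, 60], 0, 0.12], [[-40, 0, 95], 0, 0.12], [[-50, 0, 125], 0, 0.12], [[-60, 0, 150], 0, 0.12]])

```text
t: 20.45
eef_pos: [0.5221, -0.0297, 0.1808]
ee_rot: [3.141, 0.002, 0.005]
ft_force: [0.4, -0.2, -0.5]
grip_width: 0.0104
```

arm_command(moves=[[[-20, 0, 20], 0, 0.12], [[-40, 0, 40], 0, 0.12], [[-60, 0, 50], 0, 0.12], [[-80, 0, 50], 0, 0.12], [[-100, 0, 50], 0, 0.12], [[-100, 0, 50], 0, 0.12], [[-100, 0, 50], 0, 0.12], [[-100, 0, 50], 0, 0.12], [[-100, 0, 50], 0, 0.12], [[-100, 0, 50], 0, 0.12]])

```text
t: 21.28
eef_pos: [0.4228, -0.0297, 0.2276]
ee_rot: [3.142, 0.002, 0.0]
ft_force: [-0.0, 0.3, 0.4]
grip_width: 0.0105
```

Run:
```python
from h import *
a=snapshot("wrist"); b=snapshot("top"); cv2.imwrite("pics/w7.png",a);cv2.imwrite("pics/t7.png",b)
print(get_obs()['eef_pos'],get_obs()['ft_force'])
t0=cv2.imread("pics/top0.png")
cv2.imwrite("pics/f.png",np.vstack([cv2.resize(a[:300],(784,420))[:420][::1][:260],np.hstack([cv2.resize(x[155:310,195:380],(392,328)) for x in(t0,b)])]))
```

```text
[ 0.42259547 -0.02960531  0.22746799] [ 0.0017712  -0.0586048  -0.37555136]
```

View pics/f.png

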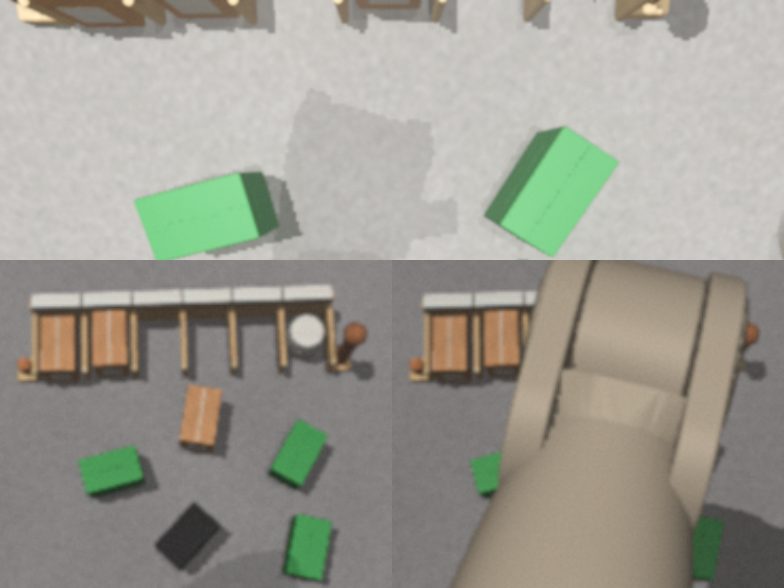

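The arm hides the top view, so I'll move aside for a final look. (10 pictures viewed so far.)

arm_command(moves=[[[-5, -25, 10], 0, 0.12], [[-10, -50, 20], 0, 0.12], [[-15, -80, 20], 0, 0.12], [[-20, -110, 20], 0, 0.12], [[-25, -140, 20], 0, 0.12], [[-30, -170, 20], 0, 0.12], [[-35, -200, 20], 0, 0.12], [[-40, -230, 20], 0, 0.12], [[-45, -260, 20], 0, 0.12], [[-50, -290, 20], 0, 0.12]])

```text
t: 22.22
eef_pos: [0.3719, -0.3213, 0.2474]
ee_rot: [-3.141, -0.002, 0.0]
ft_force: [0.8, 0.0, 0.3]
grip_width: 0.0103
```

Run:
```python
from h import *
b=snapshot("top"); cv2.imwrite("pics/t8.png",b)
print(get_obs()['eef_pos'],get_obs()['ft_force'])
t0=cv2.imread("pics/top0.png")
cv2.imwrite("pics/f2.png",np.vstack([cv2.resize(b[155:220,195:380],(784,275),interpolation=cv2.INTER_CUBIC),np.hstack([cv2.resize(x[80:320,90:470],(392,248)) for x in(t0,b)])]))
```

```text
[ 0.37174408 -0.32653938  0.24702381] [ 1.44516475 -6.18584943  1.32416868]
```

View pics/f2.png

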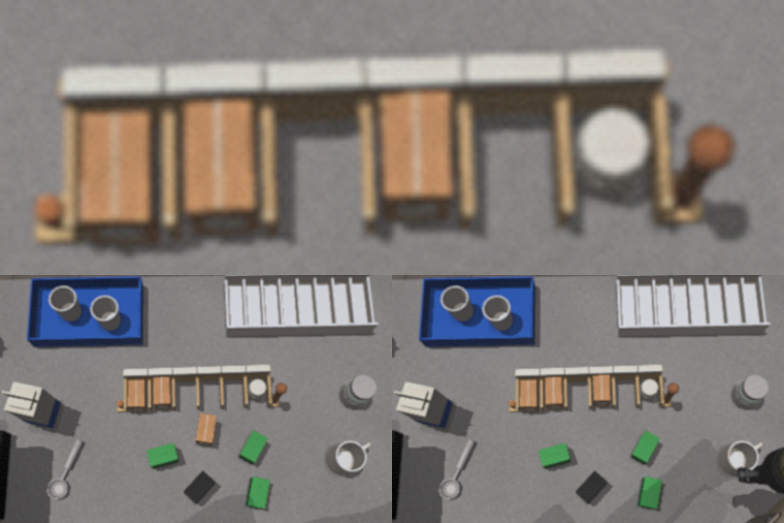

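The carton is square in the third gap from the tall post and right up against the back wall. Everything else matches the first picture. The tips are at z = 0.247 m, well above the 85 mm mug. I'll settle the arm and hand in.

arm_command(moves=[[[0, 0, 20], 0, 0.12], [[0, 0, 20], 0, 0.12], [[0, 0, 20], 0, 0.12], [[0, 0, 20], 0, 0.12], [[0, 0, 20], 0, 0.12], [[0, 0, 20], 0, 0.12], [[0, 0, 20], 0, 0.12], [[0, 0, 20], 0, 0.12], [[0, 0, 20], 0, 0.12], [[0, 0, 20], 0, 0.12]])

```text
t: 23.1
eef_pos: [0.3722, -0.3195, 0.2677]
ee_rot: [3.142, 0.002, -0.0]
ft_force: [0.2, 0.4, -0.1]
grip_width: 0.0105
```

```bash
python3 -c "
from rig import *
o=get_obs();print(o['t'],o['eef_pos'],o['ft_force']);print(close_job())"
```

```text
23.1 [ 0.37220383 -0.3194793   0.26768169] [ 0.23579331  0.35887886 -0.09088504]
the job is handed in; nothing more can be done
None
```

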